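# Change over the workshop cabinets

### The job

We are changing over from drilling to sawing. Push the red cabinet's hanging flap back up until it is shut, and pull the blue cabinet's flap all the way down so that it stays open; leave the grey cabinet shut.

Things in the scene. Friction and masses are not known exactly. Their poses are not given: they have to be found in the camera images.
- blue_flap (a joint): The blue cabinet's drop-down flap, towards the robot: panel 154 mm wide, 110 tall, 12 thick, hinged along its bottom edge 60 mm above the bench, a white handle on the middle of its free edge. Value in rad: 0 = shut, upright; grows as it comes down to its stop at 1.5, nearly level. Stiff hinge: stays where left, takes 1 to 6 N at the handle. Starts shut or nearly so.
- blue_flap_handle (a point): Centre of the blue flap's white handle: round bar 36 mm long (along y, parallel to the hinge), 22 across, both ends free, on a stem 14 wide, 40 long in the flap's plane. z points from the hinge, 150 mm away, to the handle: up when shut, towards the robot when down. x: into the cabinet when shut, up when down. Height over the bench: 210 mm shut, 71 mm fully down.
- red_flap (a joint): The red cabinet's drop-down flap, towards the robot: panel 154 mm wide, 110 tall, 12 thick, hinged along its bottom edge 60 mm above the bench, a white handle on the middle of its free edge. Value in rad: 0 = shut, upright; grows as it comes down to its stop at 1.5, nearly level. Stiff hinge: stays where left, takes 1 to 6 N at the handle. Starts hanging open.
- red_flap_handle (a point): Centre of the red flap's white handle: round bar 36 mm long (along y, parallel to the hinge), 22 across, both ends free, on a stem 14 wide, 40 long in the flap's plane. z points from the hinge, 150 mm away, to the handle: up when shut, towards the robot when down. x: into the cabinet when shut, up when down. Height over the bench: 210 mm shut, 71 mm fully down.
- grey_flap (a joint): The flap of a third, grey cabinet, alike in all but colour; value in rad, 0 = shut. Starts shut. The three cabinets are fixed steel boxes, 160 mm wide, 160 deep, 170 high, side by side in any order, 5 mm or more apart, each turned up to 9 degrees.
There are look-alikes about, which are no part of the job. Of the things that look like the part that bears red_flap, the larger one is meant.

How it is judged:
By the outcome, as a careful person would: the job done as asked, in the order asked, and still so for the second after the job is handed in, with the robot touching nothing.
It also fails if it takes over 62 s, if anything falls off the work surface, if the arm or the gripper's body presses on something with over 40 N, if the wrist force passes 120 N, or if a joint passes its speed limit or range.

### The arm

A 6-joint arm with a two-finger parallel gripper is mounted at the origin on the work surface. World frame = base frame: x ahead of the robot, y to its left, z up, the work surface at z = 0. Lengths are in m, angles in rad, forces in N, time in s.
With the tool pointing down it reaches from about 0.35 to 0.775 m from the base axis. Payload 5.5 kg.
Tool frame: the origin (TCP) lies on the centre line of the jaws, within the pads' length; the fingertips stand 11 mm ahead of it and the grasp point (between the pads) lies 8 mm behind it; z points along the fingers, y is the line along which they close (so a half turn about z gives the same grasp; the last joint's range is limited). The gripper opens to 85 mm and grips with 20 to 120 N. Pads are 22 mm wide; open, the fingers measure 114 mm over their backs; the gripper's body (76 mm by 85 mm) begins 54 mm behind the grasp point. The pads swing forward as they close: fully open they stand 13 mm farther back than shut.
Start: joints at [-0.14, 0.313, 0.046, 1.304, 0, 1.431], TCP at [0.575, -0, 0.242] pointing down, gripper open.
Joint ranges: [-2.76, 2.76], [-0.86, 1.69], [-1.03, 1.26], [-2.2, 2.34], [-1.47, 1.5], [-3.14, 3.14]. Speed limits (rad/s): [2.57, 2.57, 3.14, 3.14, 3.14, 3.14].

### API

Orientations are given as a unit quaternion [w, x, y, z].
In Python, from workcell import get_state, eyes, env gives the robot as it stands.
- The arm moves only by the shell command python3 -m inch 'ROWS' [OPENING] [FORCE]. ROWS is JSON, one flat list of numbers, 4 for each row, row after row: the shift along the tool's x, y, z in cm, then the turn about the tool's z in rad. A call has exactly 5 rows; each row shifts and turns the commanded pose from where the row before left it, along the tool's axes as they then stand; what a row does not reach is not made up. A row lasts 1/12 s, in which the tool goes at most 41.7 mm and 7.16 degrees, less where a joint would pass 70% of its speed; a pose out of reach is approached as far as the arm can. A call is refused whole if a number of a shift passes 4.17 or a number of a turn 0.125, either way. A call with a gripper value outside its range is refused whole. OPENING is the opening, from -1 (shut) to 1 (fully open), set as the call begins (- or left out, the last holds). The fingers move at their own pace and stop on an object; FORCE is the grip in N (left out, the last holds). Time passes only in rows, so rows that do not move let the fingers close, or fill a call up. It gives the time, the measured TCP pose, the force, the opening and the grip force at its end, in the units of the state.
- get_state(): the state, without advancing time (a new reading comes with each control period).
- eyes.read_camera(name): name is "scene" or "side" or "wrist"; returns the picture (400x640x3 uint8, red, green, blue); there is no depth.
- eyes.camera_info(name): a dict with "fovy" (degrees; the focal length in pixels is half the picture's height over the tangent of half this angle, whatever the lens; pixels are square), "cx", "cy" (the principal point, pixels), "xyz" and "orientation" of the camera in the world. Camera axes: x right, y down, z forward; pixel columns grow to the right and rows downward; lengths in m; the calibration is good to about 2 mm. A picture is of the moment at which its call begins: read the wrist's pose just before it. camera_info takes no time and is no camera call; for the wrist camera it gives the pose at the moment of the call.
- env.hand_in(): hands the job in; it is judged then, once.
The state is a dict: "clock": time; "joint_pos": joint angles; "qvel": joint speeds; "tau": joint torques, N m; "tcp_pos": TCP position; "orientation": TCP orientation; "wrist_force": force on the tool from outside, world axes, zero at the start; "ft_torque": the same for the moment, N m; "finger_gap": finger opening in m; "grip_force": force on a finger pad.
Only numpy, scipy, OpenCV 4.12 (cv2) and the standard library are available. Lean on these libraries where they do the work, as an engineer would, in place of code of your own. Each camera call takes 0.05 s, during which the arm holds its last target. There are 200 camera calls.

## Working session

There is one attempt and no reset: what is moved stays moved. The work goes in short steps, Python scripts to look and compute and a shell command to move; the robot and the scene stay as the last step left them, time stands still between calls to the robot, and variables do not carry over. Pictures are saved under pics/ and viewed, at most 10 in all, crops included, and the job is handed in when it is done.

```bash
ls; mkdir -p pics
python3 - <<'E'
from workcell import get_state, eyes
import cv2,numpy as np
s=get_state();print(s['clock'],s['tcp_pos'],s['orientation'],s['finger_gap'])
ims=[]
for n in ['scene','side']:
    im=eyes.read_camera(n);cv2.imwrite(f'pics/{n}0.png',im[:,:,::-1]);print(n,eyes.camera_info(n))
E
```

```text
pics
0.0 [5.74516555e-01 4.30303659e-05 2.41418290e-01] [-7.14066779e-04  7.07106424e-01  7.07106561e-01 -5.54188026e-04] 0.0850986236554828
scene {'fovy': 49.79795224458397, 'cx': 318.06627545903416, 'cy': 199.9654721790721, 'xyz': array([0.95087475, 0.41875371, 0.73862064]), 'orientation': array([-0.12383903,  0.31838802,  0.87034651, -0.35466875])}
side {'fovy': 48.37443455970096, 'cx': 315.9006139942388, 'cy': 200.73100982915705, 'xyz': array([0.34924649, 0.50620085, 0.75959817]), 'orientation': array([ 0.08224103, -0.19959409,  0.90426718, -0.3683741 ])}
```

View pics/scene0.png

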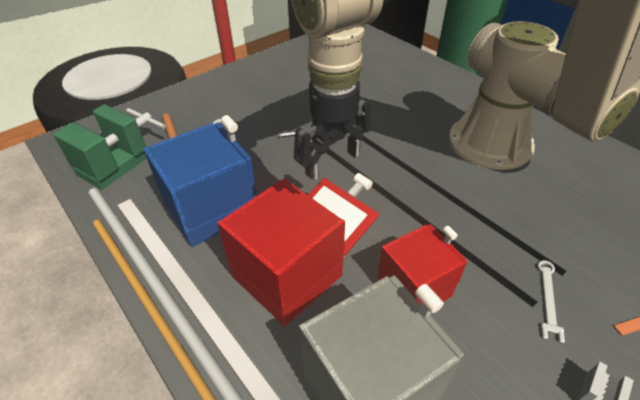

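View pics/side0.png

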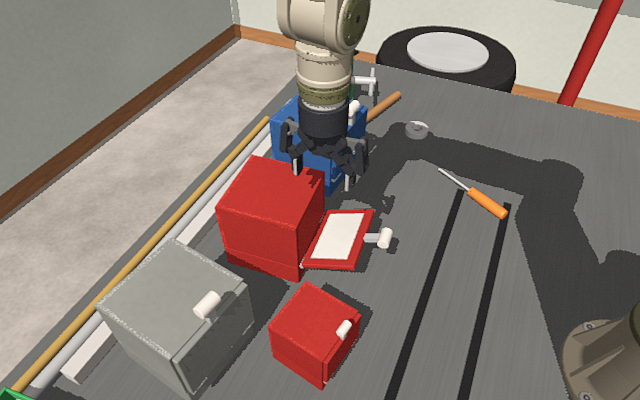

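Scene: the blue cabinet is at (200,180), handle (229,125). The larger red cabinet is at (285,240), its open flap's handle at (362,183). Grey is at (380,345), handle (429,297). Candidates for red: the large box (285,240) and the small box (425,265). The large one fits, since it is larger and its flap is hanging open. I'll triangulate and check in an enlarged crop.

```bash
cat > h.py <<'E'
import numpy as np,cv2
from scipy.spatial.transform import Rotation as R
from workcell import eyes
def ray(n,p,ci=None):
    c=ci or eyes.camera_info(n);f=200/np.tan(np.radians(c['fovy']/2))
    q=c['orientation'];r=R.from_quat([q[1],q[2],q[3],q[0]])
    d=r.apply([(p[0]-c['cx'])/f,(p[1]-c['cy'])/f,1]);return np.array(c['xyz']),d/np.linalg.norm(d)
def tri(a,b,n=('scene','side')):
    o,d=ray(n[0],a);p,e=ray(n[1],b)
    s=np.linalg.lstsq(np.c_[d,-e],p-o,rcond=None)[0]
    x,y=o+s[0]*d,p+s[1]*e;return (x+y)/2,np.linalg.norm(x-y)
def onz(n,p,z):
    o,d=ray(n,p);return o+d*(z-o[2])/d[2]
def white(im,box):
    h=cv2.cvtColor(im,cv2.COLOR_RGB2HSV);m=((h[...,1]<45)&(h[...,2]>165)).astype(np.uint8)
    x0,y0,x1,y1=box;k=np.zeros_like(m);k[y0:y1,x0:x1]=m[y0:y1,x0:x1]
    n,l,st,c=cv2.connectedComponentsWithStats(k);i=1+np.argmax(st[1:,4]);return c[i],st[i]
E
python3 - <<'E'
from h import *
S=cv2.imread('pics/scene0.png')[:,:,::-1];D=cv2.imread('pics/side0.png')[:,:,::-1]
np.set_printoptions(precision=3,suppress=True)
for n,a,b in [('red',(350,168,380,200),(375,222,400,255)),('blue',(215,110,245,136),(342,95,366,130)),('grey',(410,280,447,315),(190,285,228,325)),('small',(440,222,462,245),(332,315,358,342))]:
    u,s=white(S,a);v,t=white(D,b);print(n,u,s,v,t,*tri(u,v))
# top outline corners at z=.17
for n,c in [('blue',(35,100,100)),('red',0)]:pass
def corners(im,x):
    return
for lab,p in [('redS',[(286,181),(345,229),(275,277),(221,229)]),('blueS',[(213,125),(250,160),(183,190),(147,153)]),('greyS',[(393,279),(463,353),(302,325)]),('smallS',[(431,227),(465,262),(379,257)])]:
    print(lab,*[onz('scene',q,.17)[:2] for q in p])
c=np.hstack([cv2.resize(S[100:340,140:480],None,fx=1.6,fy=1.6),cv2.resize(D[150:390,200:360],None,fx=1.6,fy=1.6)])
print(c.shape);cv2.imwrite('pics/crop1.png',c[:,:,::-1])
E
```

```text
red [359.98  183.733] [350 173  22  23 251] [383.393 237.461] [375 227  18  22 267] [ 0.462 -0.037  0.105] 0.0026113895366732557
blue [228.037 122.867] [215 115  23  18 188] [353.068 106.744] [349 100  11  17 117] [ 0.624 -0.273  0.209] 0.0021152129246668873
grey [430.632 298.136] [418 285  26  28 323] [205.944 303.907] [192 290  31  30 429] [0.63  0.27  0.212] 0.001466184601636338
small [450.944 231.822] [444 226  14  14  90] [343.385 328.466] [336 320  16  20 161] [0.453 0.186 0.141] 1.7825464686725408e-05
redS [ 0.615 -0.087] [0.611 0.076] [0.761 0.077] [ 0.774 -0.063]
blueS [ 0.63  -0.337] [ 0.634 -0.184] [ 0.778 -0.194] [ 0.783 -0.342]
greyS [0.623 0.199] [0.638 0.343] [0.779 0.169]
smallS [0.495 0.169] [0.511 0.252] [0.609 0.156]
(384, 800, 3)
```

View pics/crop1.png

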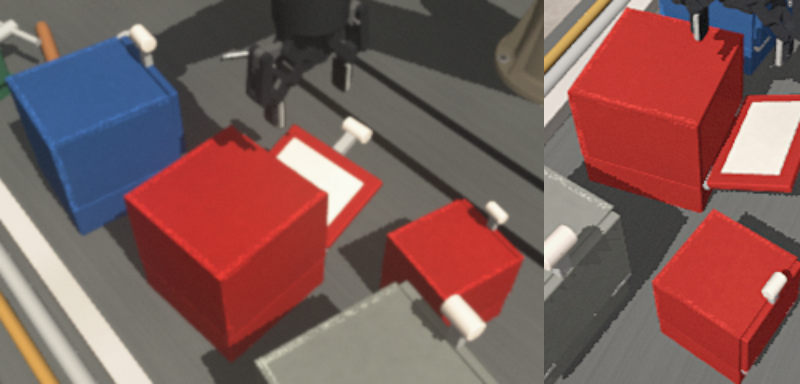

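The crop confirms it. The large red cabinet has its flap hanging open, handle at scene (360,184), world (0.462, -0.037, 0.105), so it is about 1.27 rad open. The small shut red box is the look-alike. I'll turn the jaws along y so they grip the bar's ends, then move over the handle.

```bash
python3 -m inch '[0,0,0,-0.12, 0,0,0,-0.12, 0,0,0,-0.12, 0,0,0,-0.12, 0,0,0,-0.12]' 1 60
python3 -m inch '[0,0,0,-0.12, 0,0,0,-0.12, 0,0,0,-0.12, 0,0,0,-0.12, 0,0,0,-0.12]'
python3 -m inch '[0,0,0,-0.12, 0,0,0,-0.12, 0,0,0,-0.12, 2,-0.5,0,0, 2,-0.5,0,0]'
python3 -m inch '[2,-0.5,0,0, 2,-0.5,0,0, 2,-1,0,0, 1,-0.5,0,0, 0,0,0,0]'
python3 - <<'E'
from h import *
from workcell import get_state
s=get_state();print(s['clock'],s['tcp_pos'],s['orientation'],s['joint_pos'])
print(eyes.camera_info('wrist'))
for n in ['wrist','side','scene']: cv2.imwrite(f'pics/{n}1.png',eyes.read_camera(n)[:,:,::-1])
E
```

```text
clock: 0.52
tcp_pos: [0.5747, 0.0001, 0.2418]
orientation: [-0.001, 0.464, 0.886, -0.0]
wrist_force: [0.4, -0.1, -0.1]
finger_gap: 0.0856
grip_force: 0.0
clock: 0.93
tcp_pos: [0.5747, 0.0, 0.2418]
orientation: [-0.001, 0.181, 0.983, -0.0]
wrist_force: [0.1, -0.3, 1.1]
finger_gap: 0.0853
grip_force: 0.0
clock: 1.35
tcp_pos: [0.5347, -0.0095, 0.2413]
orientation: [-0.001, 0.005, 1.0, 0.0]
wrist_force: [-0.5, 0.9, -0.1]
finger_gap: 0.0855
grip_force: 0.0
clock: 1.77
tcp_pos: [0.4628, -0.0342, 0.2423]
orientation: [-0.0, 0.006, 1.0, 0.0]
wrist_force: [-0.8, 0.3, 0.8]
finger_gap: 0.085
grip_force: 0.0
1.7667 [ 0.46281811 -0.03422535  0.24229484] [-4.89850541e-04  6.10058248e-03  9.99981271e-01  1.84671439e-05] [-2.46939158e-01  9.96096899e-02 -2.23093274e-01  1.24905360e+00
 -1.97807083e-04 -2.34737821e-01]
{'fovy': 69.54630310654744, 'cx': 319.92655832732976, 'cy': 198.00072198456292, 'xyz': array([ 0.37925719, -0.03349776,  0.37372123]), 'orientation': array([0.11681976, 0.70173953, 0.6932871 , 0.11518584])}
```

View pics/wrist1.png

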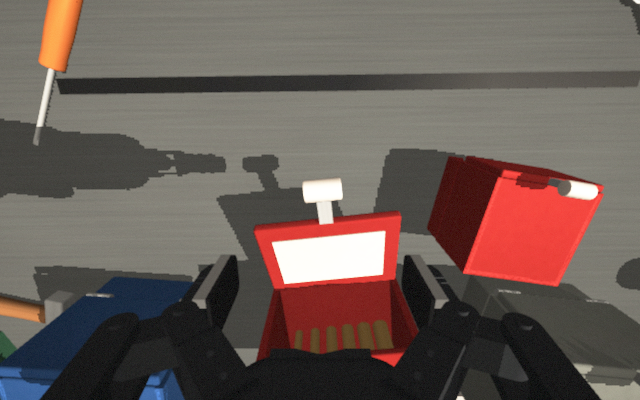

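Wrist view: the red handle bar is at (322,190), its flap edge runs (256,227)–(400,213), and the shut small red box is at right. I'll compute the bar's position and yaw.

Run:
```python
from h import *
W=cv2.imread('pics/wrist1.png')[:,:,::-1]
c,st=white(W,(296,172,350,204));print(c,st)
h=cv2.cvtColor(W,cv2.COLOR_RGB2HSV);m=((h[...,1]<45)&(h[...,2]>165)).astype(np.uint8);k=np.zeros_like(m);k[172:201,296:350]=m[172:201,296:350]
r=cv2.minAreaRect(cv2.findNonZero(k));b=cv2.boxPoints(r);print(r)
for z in(.09,.105,.12): print(z,onz('wrist',r[0],z))
print(tri((360,183.7),r[0],('scene','wrist')),tri((383.4,237.5),r[0],('side','wrist')))
e=np.array([onz('wrist',p,.105) for p in b]);print(e)
f=[onz('wrist',p,.093) for p in [(256,227),(400,213)]];print(f,np.linalg.norm(f[0]-f[1]))
```

```text
[322.37425507 191.06317044] [302 178  41  26 839]
((322.0758972167969, 189.78965759277344), (21.43353843688965, 39.98970031738281), 86.633544921875)
0.09 [ 0.47050024 -0.03209668  0.09      ]
0.105 [ 0.46580601 -0.03215732  0.105     ]
0.12 [ 0.46111178 -0.03221797  0.12      ]
(array([ 0.46505326, -0.03263515,  0.10848728]), np.float64(0.001131056498544899)) (array([ 0.46190546, -0.03201769,  0.11377125]), np.float64(0.002233758945886379))
[[ 0.45595173 -0.05196274  0.105     ]
 [ 0.4540319  -0.01343294  0.105     ]
 [ 0.47588466 -0.01190096  0.105     ]
 [ 0.47791646 -0.05141653  0.105     ]]
[array([ 0.51039572, -0.10300953,  0.093     ]), array([0.49596543, 0.04942913, 0.093     ])] 0.15312013569150856
```

```bash
python3 -m inch '[-0.2,0.2,0,-0.106, 0,0,3,0, 0,0,3,0, 0,0,2.8,0, 0,0,2.5,0]'
python3 -m inch '[0,0,2,0, 0,0,1.1,0, 0,0,0,0, 0,0,0,0, 0,0,0,0]'
python3 - <<'E'
from h import *
from workcell import get_state
s=get_state();print(s['tcp_pos'],s['orientation'])
a,b,c=[eyes.read_camera(n) for n in ['side','wrist','scene']]
i=np.hstack([cv2.resize(a[180:300,300:460],(400,300)),cv2.resize(c[120:240,280:440],(400,300))]);cv2.imwrite('pics/crop2.png',np.vstack([i,cv2.resize(b[100:340,160:480],(400,300)).repeat(1,0) if 0 else np.hstack([cv2.resize(b[130:340,180:460],(400,300)),np.zeros((300,400,3),np.uint8)])])[:,:,::-1])
E
```

```text
clock: 2.33
tcp_pos: [0.4675, -0.0314, 0.1275]
orientation: [0.0, -0.048, 0.999, 0.0]
wrist_force: [-0.1, 0.3, 0.1]
finger_gap: 0.0856
grip_force: 0.0
clock: 2.75
tcp_pos: [0.4679, -0.0318, 0.0989]
orientation: [0.001, -0.048, 0.999, -0.0]
wrist_force: [0.0, -1.1, 0.2]
finger_gap: 0.0856
grip_force: 0.0
[ 0.46789255 -0.03183647  0.09893633] [ 6.02979490e-04 -4.78216727e-02  9.98855701e-01 -1.13761936e-04]
```

View pics/crop2.png

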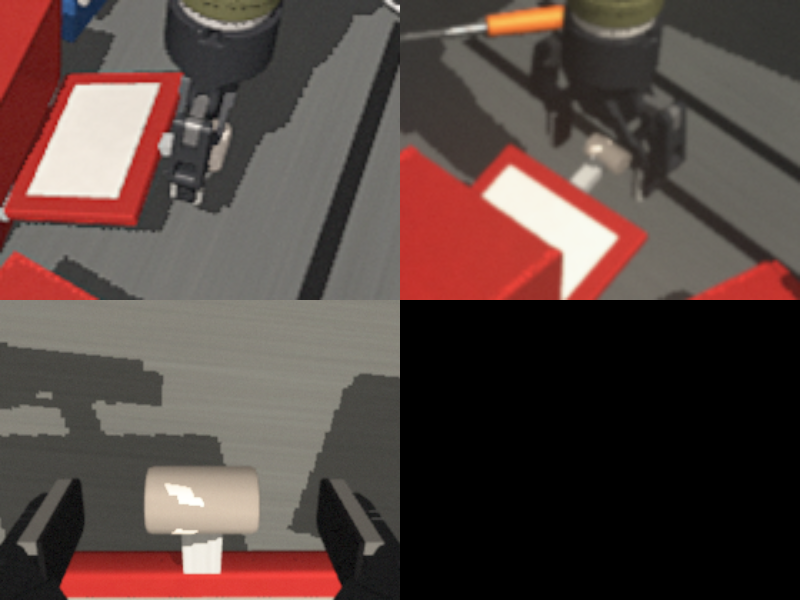

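The fingers straddle the bar's ends (wrist bar centre about (321,270)). One quick check of the fore-aft offset.

Run:
```python
from h import *
for z in (.1,.107,.114): print(onz('wrist',(321.4,270),z))
```

```text
[ 0.46886536 -0.03143707  0.1       ]
[ 0.46432635 -0.03190537  0.107     ]
[ 0.45978733 -0.03237367  0.114     ]
```

```bash
python3 -m inch '[0.2,0,0.2,0, 0,0,0,0, 0,0,0,0, 0,0,0,0, 0,0,0,0]' -1 50
python3 -m inch '[0,0,0,0, 0,0,0,0, 0,0,0,0, 0,0,0,0, 0,0,0,0]'
python3 - <<'E'
import numpy as np
t=np.linspace(1.273,0,26)
print(np.round(np.c_[t,np.gradient(t)*0,150*np.sin(t),150*np.cos(t)][::1],2)[:,[0,2,3]].tolist())
d=-np.diff(np.c_[15*np.sin(t),-15*np.cos(t)],axis=0);print(np.round(-d,2).tolist())
E
```

```text
clock: 3.32
tcp_pos: [0.4646, -0.0318, 0.0965]
orientation: [0.0, -0.048, 0.999, 0.0]
wrist_force: [-0.6, 0.8, 1.5]
finger_gap: 0.0352
grip_force: 52.0
clock: 3.73
tcp_pos: [0.4646, -0.0318, 0.0964]
orientation: [-0.0, -0.048, 0.999, 0.0]
wrist_force: [-2.1, 1.8, 2.9]
finger_gap: 0.0355
grip_force: 52.2
[[1.27, 143.4, 44.01], [1.22, 140.97, 51.25], [1.17, 138.18, 58.36], [1.12, 135.03, 65.32], [1.07, 131.53, 72.11], [1.02, 127.69, 78.71], [0.97, 123.52, 85.11], [0.92, 119.03, 91.28], [0.87, 114.23, 97.22], [0.81, 109.13, 102.91], [0.76, 103.75, 108.33], [0.71, 98.1, 113.47], [0.66, 92.2, 118.32], [0.61, 86.06, 122.86], [0.56, 79.69, 127.08], [0.51, 73.12, 130.97], [0.46, 66.36, 134.52], [0.41, 59.43, 137.73], [0.36, 52.34, 140.57], [0.31, 45.12, 143.05], [0.25, 37.78, 145.16], [0.2, 30.34, 146.9], [0.15, 22.82, 148.25], [0.1, 15.25, 149.22], [0.05, 7.63, 149.81], [0.0, 0.0, 150.0]]
[[-0.24, -0.72], [-0.28, -0.71], [-0.31, -0.7], [-0.35, -0.68], [-0.38, -0.66], [-0.42, -0.64], [-0.45, -0.62], [-0.48, -0.59], [-0.51, -0.57], [-0.54, -0.54], [-0.56, -0.51], [-0.59, -0.48], [-0.61, -0.45], [-0.64, -0.42], [-0.66, -0.39], [-0.68, -0.36], [-0.69, -0.32], [-0.71, -0.28], [-0.72, -0.25], [-0.73, -0.21], [-0.74, -0.17], [-0.75, -0.14], [-0.76, -0.1], [-0.76, -0.06], [-0.76, -0.02]]
```

Gripped at a 35 mm gap. Next I follow the arc up.

```bash
python3 -m inch '[-0.24,0,-0.72,0, -0.28,0,-0.71,0, -0.31,0,-0.7,0, -0.35,0,-0.68,0, -0.38,0,-0.66,0]'
python3 -m inch '[-0.42,0,-0.64,0, -0.45,0,-0.62,0, -0.48,0,-0.59,0, -0.51,0,-0.57,0, -0.54,0,-0.54,0]'
```

```text
clock: 4.15
tcp_pos: [0.4805, -0.0302, 0.1308]
orientation: [-0.0, -0.048, 0.999, 0.0]
wrist_force: [5.7, 1.5, -13.5]
finger_gap: 0.0354
grip_force: 51.5
clock: 4.57
tcp_pos: [0.5037, -0.028, 0.1596]
orientation: [-0.001, -0.048, 0.999, 0.0]
wrist_force: [5.9, 1.5, -17.1]
finger_gap: 0.0352
grip_force: 52.1
```

```bash
python3 -m inch '[-0.6,0,-0.45,0, -0.62,0,-0.42,0, -0.63,0,-0.42,0, -0.65,0,-0.4,0, -0.66,0,-0.38,0]'
python3 -m inch '[-0.68,0,-0.35,0, -0.69,0,-0.31,0, -0.71,0,-0.28,0, -0.72,0,-0.25,0, -0.73,0,-0.21,0]'
```

```text
clock: 4.98
tcp_pos: [0.5352, -0.0249, 0.1815]
orientation: [-0.001, -0.048, 0.999, 0.0]
wrist_force: [-2.3, 2.3, -9.9]
finger_gap: 0.0352
grip_force: 51.1
clock: 5.4
tcp_pos: [0.5706, -0.0215, 0.1948]
orientation: [-0.001, -0.048, 0.999, 0.0]
wrist_force: [-3.4, 3.4, -13.3]
finger_gap: 0.0352
grip_force: 51.4
```

```bash
python3 -m inch '[-0.74,0,-0.15,0, -0.75,0,-0.12,0, -0.76,0,-0.09,0, -0.76,0,-0.05,0, -0.6,0,-0.02,0]'
python3 -m inch '[-0.3,0,0,0, -0.2,0,0,0, 0,0,0,0, 0,0,0,0, 0,0,0,0]'
```

```text
clock: 5.82
tcp_pos: [0.6035, -0.0182, 0.1988]
orientation: [-0.004, -0.048, 0.999, 0.0]
wrist_force: [-27.8, -0.6, 1.9]
finger_gap: 0.0354
grip_force: 52.4
clock: 6.23
tcp_pos: [0.6034, -0.0182, 0.1988]
orientation: [-0.008, -0.048, 0.999, -0.0]
wrist_force: [-28.7, -1.3, 1.3]
finger_gap: 0.0353
grip_force: 52.2
```

The force jumped to 28 N, so the flap is against its stop. Release, rise and check.

```bash
python3 -m inch '[0.2,0,0,0, 0,0,0,0, 0,0,0,0, 0,0,0,0, 0,0,0,0]' 1
python3 -m inch '[0,0,-3,0, 0,0,-3,0, 0,0,-2,0, 4,0,0,0, 4,0,0,0]'
python3 -m inch '[0,-4,0,0, 0,-4,0,0, 0,-4,0,0, 0,-4,0,0, 0,-4,0,0]'
python3 - <<'E'
from h import *
from workcell import get_state
s=get_state();print(s['clock'],s['tcp_pos'],s['orientation'])
a,b,c=[eyes.read_camera(n) for n in ['side','wrist','scene']]
for n,i in zip('abc',(a,b,c)): cv2.imwrite(f'pics/v3{n}.png',i[:,:,::-1])
cv2.imwrite('pics/v3.png',np.vstack([np.hstack([cv2.resize(a[90:330,180:500],(400,300)),cv2.resize(c[100:340,130:450],(400,300))]),np.hstack([cv2.resize(b,(400,250)),np.zeros((250,400,3),np.uint8)])])[:,:,::-1])
E
```

```text
clock: 6.65
tcp_pos: [0.6115, -0.0186, 0.2011]
orientation: [0.002, -0.048, 0.999, -0.001]
wrist_force: [0.1, 0.4, 0.1]
finger_gap: 0.0854
grip_force: 0.0
clock: 7.07
tcp_pos: [0.5331, -0.0265, 0.2809]
orientation: [0.003, -0.048, 0.999, -0.001]
wrist_force: [-0.8, -0.1, 0.8]
finger_gap: 0.0851
grip_force: 0.0
clock: 7.48
tcp_pos: [0.5496, -0.227, 0.2806]
orientation: [0.001, -0.048, 0.999, -0.001]
wrist_force: [0.9, 0.2, 1.3]
finger_gap: 0.0856
grip_force: 0.0
7.4833 [ 0.54956841 -0.22699565  0.28060746] [ 1.21482742e-03 -4.77425587e-02  9.98858638e-01 -7.70768474e-04]
```

View pics/v3.png

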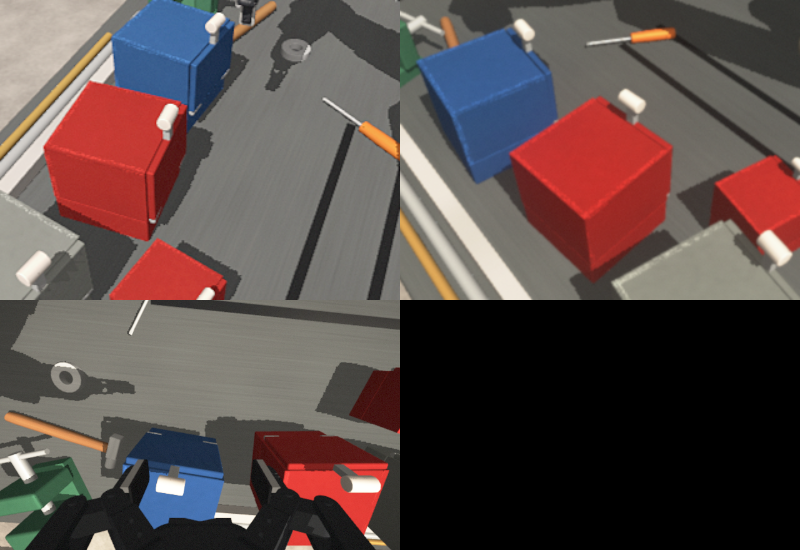

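The red flap is flush and shut. The blue handle is at wrist about (271,295), side about (352,111), scene about (229,122). A hammer lies near blue's left front. I'll measure both.

Run:
```python
from h import *
a,b,c=[cv2.imread(f'pics/v3{n}.png')[:,:,::-1] for n in 'abc']
np.set_printoptions(precision=4,suppress=True)
u,_=white(a,(338,95,366,124));w,_=white(c,(217,110,242,136))
h=cv2.cvtColor(b,cv2.COLOR_RGB2HSV);m=((h[...,1]<45)&(h[...,2]>150)).astype(np.uint8);k=np.zeros_like(m);k[268:320,240:305]=m[268:320,240:305]
r=cv2.minAreaRect(cv2.findNonZero(k[:]));print(u,w,r)
print(tri(w,u),tri(w,r[0],('scene','wrist')),tri(u,r[0],('side','wrist')))
q=cv2.boxPoints(r);print(np.array([onz('wrist',p,.21) for p in q]))
print('blue top front edge guess',[onz('wrist',p,.17)[:2] for p in [(195,275),(358,286)]])
print('hammer',[onz('wrist',p,.02)[:2] for p in [(190,218),(200,222),(170,262),(12,180),(165,235)]])
cv2.imwrite('pics/c4.png',cv2.resize(b[190:350,150:410],(780,480))[:,:,::-1])
```

```text
[351.4877 107.7284] [229.3526 123.2139] ((272.12164306640625, 297.270263671875), (45.04532241821289, 25.810640335083008), 9.462321281433105)
(array([ 0.6243, -0.2653,  0.212 ]), np.float64(0.0006880232217996108)) (array([ 0.6247, -0.2623,  0.2127]), np.float64(0.002284523124993002)) (array([ 0.6225, -0.2613,  0.2149]), np.float64(0.0009542702357506206))
[[ 0.6368 -0.282   0.21  ]
 [ 0.6111 -0.2788  0.21  ]
 [ 0.615  -0.2422  0.21  ]
 [ 0.6411 -0.2441  0.21  ]]
blue top front edge guess [array([ 0.6385, -0.3427]), array([ 0.6365, -0.1831])]
hammer [array([ 0.6482, -0.4117]), array([ 0.6534, -0.3973]), array([ 0.7258, -0.4468]), array([ 0.6126, -0.6578]), array([ 0.6796, -0.4507])]
```

View pics/c4.png

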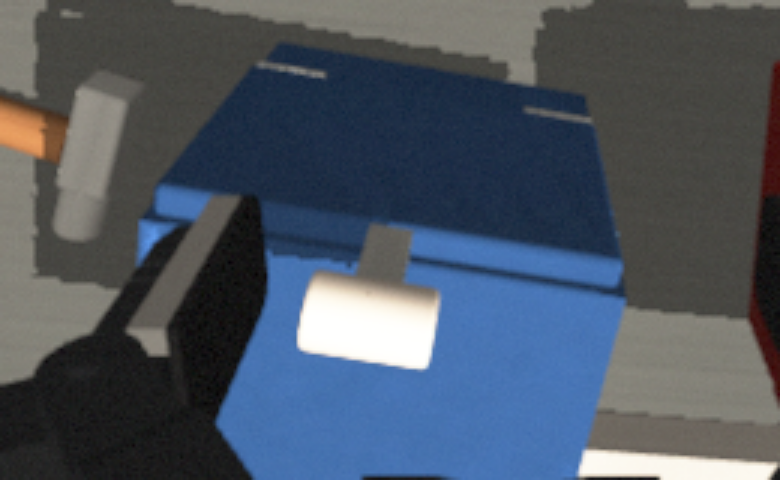

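Run:
```python
from h import *
p,q=[onz('wrist',(150+x/3,190+y/3),.17) for x,y in [(160,185),(622,262)]];d=q-p;print(p,q,np.linalg.norm(d),np.degrees(np.arctan2(-d[0],d[1])))
p,q=[onz('wrist',(150+x/3,190+y/3),.06) for x,y in [(278,43),(585,95)]];d=q-p;print(p,q,np.linalg.norm(d),np.degrees(np.arctan2(-d[0],d[1])))
```

```text
[ 0.61186786 -0.33359843  0.17      ] [ 0.62668126 -0.18505224  0.17      ] 0.1492829818831513 -5.694851398266817
[ 0.60396461 -0.3245501   0.06      ] [ 0.61619364 -0.18944299  0.06      ] 0.1356594258268257 -5.17195456530959
```

```bash
python3 -m inch '[0,0,0,0.0975, 0,0,0,0.0975, -2.6,-0.9,0,0, -2.6,-0.9,0,0, -2.6,-0.9,0,0]'
python3 -m inch '[0,0,2.5,0, 0,0,2.5,0, 0,0,2.3,0, 0,0,0,0, 0,0,0,0]'
python3 - <<'E'
from h import *
from workcell import get_state
s=get_state();print(s['tcp_pos'],s['orientation'])
b=eyes.read_camera('wrist');a=eyes.read_camera('side')
cv2.imwrite('pics/c5.png',np.hstack([cv2.resize(b[140:380,160:480],(400,300)),cv2.resize(a[60:180,280:440],(400,300))])[:,:,::-1])
E
```

```text
clock: 8.05
tcp_pos: [0.6251, -0.2584, 0.2808]
orientation: [0.001, 0.049, 0.999, -0.0]
wrist_force: [0.4, -0.1, 0.7]
finger_gap: 0.0854
grip_force: 0.0
clock: 8.47
tcp_pos: [0.6235, -0.258, 0.2058]
orientation: [-0.001, 0.049, 0.999, 0.001]
wrist_force: [0.3, 0.1, 0.7]
finger_gap: 0.0856
grip_force: 0.0
[ 0.62345371 -0.25796165  0.20580588] [-1.23527023e-03  4.92398836e-02  9.98785965e-01  7.10564339e-04]
```

View pics/c5.png

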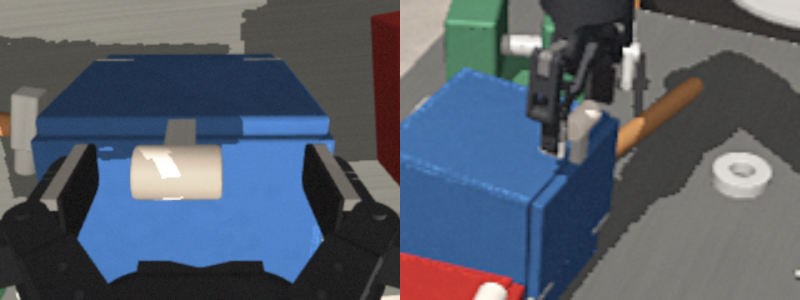

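Bar at wrist px about (301,278), left of the jaws' middle. Checking the offset.

Run:
```python
from h import *
from workcell import get_state
t=get_state()['tcp_pos'];a=-.0985
for z in (.207,.213):
    d=onz('wrist',(301,278),z)-t;print(d,'tool x,y',-d[0]*np.cos(a)-d[1]*np.sin(a),-d[0]*np.sin(a)+d[1]*np.cos(a))
```

```text
[ 0.00659863 -0.01122437 -0.00173005] tool x,y -0.007670462962406028 -0.010521052823154185
[ 0.00252473 -0.0103486   0.00426995] tool x,y -0.0035301852068910173 -0.010050157207879894
```

```bash
python3 -m inch '[-0.4,-1,0.3,0, 0,0,0,0, 0,0,0,0, 0,0,0,0, 0,0,0,0]'
python3 -m inch '[0,0,0,0, 0,0,0,0, 0,0,0,0, 0,0,0,0, 0,0,0,0]' -1 50
python3 -m inch '[0,0,0,0, 0,0,0,0, 0,0,0,0, 0,0,0,0, 0,0,0,0]'
python3 - <<'E'
import numpy as np
t=np.linspace(0,1.5,31)
print(np.round(np.diff(np.c_[15*np.sin(t),-15*np.cos(t)],axis=0),2).tolist())
E
```

```text
clock: 8.98
tcp_pos: [0.627, -0.2701, 0.2041]
orientation: [0.0, 0.05, 0.999, -0.0]
wrist_force: [0.9, -0.3, 0.0]
finger_gap: 0.0852
grip_force: 0.0
clock: 9.4
tcp_pos: [0.6271, -0.2678, 0.2041]
orientation: [0.0, 0.049, 0.999, 0.002]
wrist_force: [0.4, 5.6, 4.1]
finger_gap: 0.0352
grip_force: 54.4
clock: 9.82
tcp_pos: [0.6271, -0.2678, 0.2041]
orientation: [0.0, 0.049, 0.999, 0.002]
wrist_force: [-0.2, 4.9, 3.6]
finger_gap: 0.0348
grip_force: 54.3
[[0.75, 0.02], [0.75, 0.06], [0.74, 0.09], [0.74, 0.13], [0.73, 0.17], [0.72, 0.2], [0.71, 0.24], [0.7, 0.27], [0.68, 0.31], [0.67, 0.34], [0.65, 0.38], [0.63, 0.41], [0.61, 0.44], [0.59, 0.47], [0.56, 0.5], [0.54, 0.52], [0.51, 0.55], [0.48, 0.58], [0.45, 0.6], [0.42, 0.62], [0.39, 0.64], [0.36, 0.66], [0.32, 0.68], [0.29, 0.69], [0.25, 0.71], [0.22, 0.72], [0.18, 0.73], [0.15, 0.74], [0.11, 0.74], [0.07, 0.75]]
```

Gripped. Now pull down along the arc, with a small sideways correction to take out the 5 N lateral load.

```bash
python3 -m inch '[0.75,0.2,0.02,0, 0.75,0,0.06,0, 0.74,0,0.09,0, 0.74,0,0.13,0, 0.73,0,0.17,0]'
python3 -m inch '[0.72,0,0.2,0, 0.71,0,0.24,0, 0.7,0,0.27,0, 0.68,0,0.31,0, 0.67,0,0.34,0]'
```

```text
clock: 10.23
tcp_pos: [0.5929, -0.2645, 0.2003]
orientation: [0.004, 0.049, 0.999, -0.001]
wrist_force: [5.5, 0.5, 1.4]
finger_gap: 0.0349
grip_force: 54.0
clock: 10.65
tcp_pos: [0.5578, -0.2612, 0.1876]
orientation: [0.003, 0.049, 0.999, -0.001]
wrist_force: [3.6, 0.4, 6.4]
finger_gap: 0.0354
grip_force: 54.8
```

```bash
python3 -m inch '[0.65,0,0.38,0, 0.63,0,0.41,0, 0.61,0,0.44,0, 0.59,0,0.47,0, 0.56,0,0.5,0]'
python3 -m inch '[0.54,0,0.52,0, 0.51,0,0.55,0, 0.48,0,0.58,0, 0.45,0,0.6,0, 0.42,0,0.62,0]'
```

```text
clock: 11.07
tcp_pos: [0.5264, -0.2583, 0.1658]
orientation: [0.002, 0.05, 0.999, -0.001]
wrist_force: [-1.7, 0.4, 10.1]
finger_gap: 0.0353
grip_force: 57.1
clock: 11.48
tcp_pos: [0.5014, -0.2559, 0.1364]
orientation: [0.001, 0.05, 0.999, -0.001]
wrist_force: [-3.7, -0.1, 9.3]
finger_gap: 0.035
grip_force: 60.6
```

```bash
python3 -m inch '[0.39,0,0.64,0, 0.36,0,0.66,0, 0.32,0,0.68,0, 0.29,0,0.69,0, 0.25,0,0.71,0]'
python3 -m inch '[0.22,0,0.72,0, 0.18,0,0.73,0, 0.15,0,0.74,0, 0.11,0,0.74,0, 0.07,0,0.75,0]'
python3 -m inch '[0.02,0,0.3,0, 0,0,0.3,0, 0,0,0,0, 0,0,0,0, 0,0,0,0]'
```

```text
clock: 11.9
tcp_pos: [0.4847, -0.2543, 0.1019]
orientation: [-0.0, 0.05, 0.999, -0.001]
wrist_force: [-4.8, -1.5, 8.2]
finger_gap: 0.0352
grip_force: 64.8
clock: 12.32
tcp_pos: [0.4771, -0.2536, 0.0646]
orientation: [-0.001, 0.05, 0.999, -0.001]
wrist_force: [-6.7, -1.3, 8.5]
finger_gap: 0.0351
grip_force: 68.8
clock: 12.73
tcp_pos: [0.4767, -0.2535, 0.0579]
orientation: [-0.001, 0.05, 0.999, -0.001]
wrist_force: [-4.6, -3.1, 0.1]
finger_gap: 0.0349
grip_force: 68.6
```

```bash
python3 -m inch '[0,0,0.2,0, 0,0,0.2,0, 0,0,0.2,0, 0,0,0.2,0, 0,0,0,0]'
python3 -c "
from workcell import eyes
import cv2
cv2.imwrite('pics/s6.png',cv2.resize(eyes.read_camera('side')[60:220,260:480],(770,560))[:,:,::-1])"
```

```text
clock: 13.15
tcp_pos: [0.4768, -0.2536, 0.0567]
orientation: [0.0, 0.05, 0.999, -0.002]
wrist_force: [-20.6, 6.6, 52.9]
finger_gap: 0.035
grip_force: 75.1
```

View pics/s6.png

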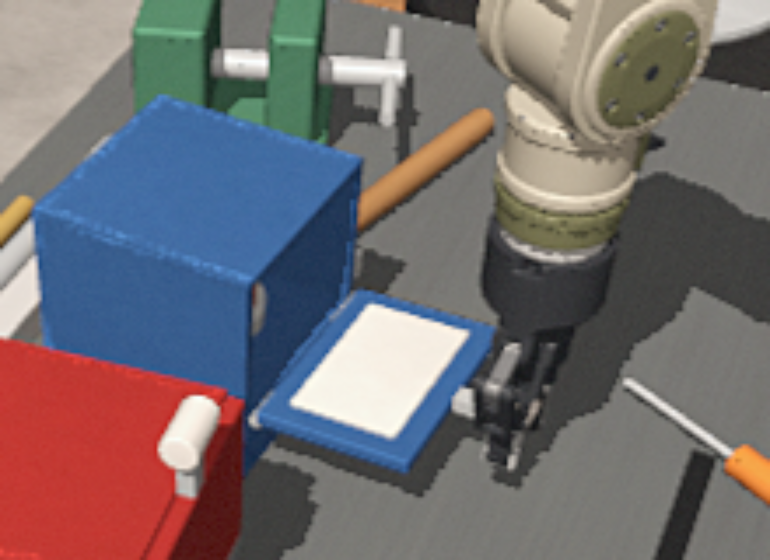

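The stop is hit (force up to 53 N) and the flap is level. Ease off, release, rise and check.

```bash
python3 -m inch '[0,0,-0.3,0, 0,0,-0.2,0, 0,0,-0.1,0, 0,0,0,0, 0,0,0,0]'
python3 -m inch '[0,0,0,0, 0,0,0,0, 0,0,0,0, 0,0,0,0, 0,0,0,0]' 1
python3 -m inch '[0,0,-2,0, 0,0,-3,0, 0,0,-4,0, 0,0,-4,0, 0,0,-4,0]'
python3 -m inch '[0,0,-2,0, 0,3,0,0, 0,4,0,0, 0,4,0,0, 0,3,0,0]'
python3 -m inch '[0,0,0,0, 0,0,0,0, 0,0,0,0, 0,0,0,0, 0,0,0,0]'
python3 - <<'E'
from h import *
a,c=[eyes.read_camera(n) for n in ['side','scene']]
cv2.imwrite('pics/v7.png',np.hstack([cv2.resize(a,(400,250)),cv2.resize(c,(400,250))])[:,:,::-1])
for n,i in (('a',a),('c',c)): cv2.imwrite(f'pics/v7{n}.png',i[:,:,::-1])
E
```

```text
clock: 13.62
tcp_pos: [0.4767, -0.2536, 0.0571]
orientation: [-0.001, 0.05, 0.999, -0.001]
wrist_force: [-7.2, -0.5, 9.8]
finger_gap: 0.035
grip_force: 69.9
clock: 14.03
tcp_pos: [0.478, -0.2528, 0.0558]
orientation: [-0.0, 0.05, 0.999, 0.0]
wrist_force: [-0.3, -0.4, 0.0]
finger_gap: 0.0855
grip_force: 0.0
clock: 14.45
tcp_pos: [0.4776, -0.2525, 0.2274]
orientation: [-0.0, 0.05, 0.999, 0.0]
wrist_force: [1.1, -0.1, -0.8]
finger_gap: 0.0852
grip_force: 0.0
clock: 14.87
tcp_pos: [0.4917, -0.1114, 0.2461]
orientation: [0.0, 0.05, 0.999, 0.0]
wrist_force: [0.6, -0.0, -0.3]
finger_gap: 0.0853
grip_force: 0.0
clock: 15.28
tcp_pos: [0.4919, -0.1147, 0.2458]
orientation: [-0.0, 0.051, 0.999, -0.0]
wrist_force: [0.0, -0.3, 0.4]
finger_gap: 0.0853
grip_force: 0.0
```

View pics/v7.png

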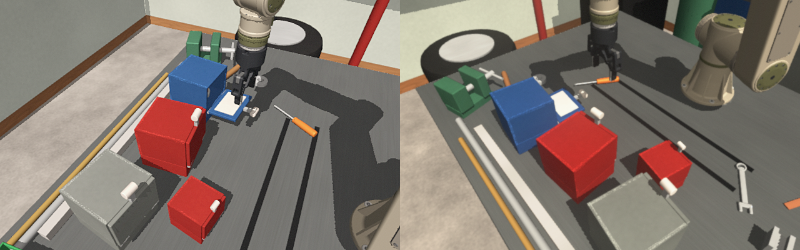

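The blue flap is level, red and grey are shut, and the arm is clear. A quick handle-height check, then hand in.

Run:
```python
from h import *
from workcell import env
a,c=[cv2.imread(f'pics/v7{n}.png')[:,:,::-1] for n in 'ac']
u=white(c,(302,168,330,192))[0];v=white(a,(302,170,332,200))[0];r=tri(u,v);print('red',u,v,r)
u2=white(c,(274,138,298,156))[0];v2=white(a,(392,168,416,192))[0];b=tri(u2,v2);print('blue',u2,v2,b)
if r[0][2]>.2 and b[0][2]<.085: print(env.hand_in())
```

```text
red [315.91346154 179.75480769] [313.43421053 183.03070175] (array([ 0.59816408, -0.01668674,  0.21264721]), np.float64(0.00022223856701836857))
blue [291.7  146.95] [407.75294118 178.48235294] (array([ 0.47464564, -0.2594115 ,  0.07099864]), np.float64(0.0052085954689831925))
the job is handed in; nothing more can be done
None
```

The red cabinet's flap is shut, the blue cabinet's flap is fully down at its stop, the grey cabinet was left shut, and the job is handed in (verdict not shown) at about 15 s on the clock.

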